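# Screw the hose tee into the flow rig and clock it to the pipes

## Task

Take the hose tee from the steel tray and screw it clockwise into the clamped, upright threaded socket of the flow rig. Turn it in until the rubber sealing ring under its flange bites and stop with its crossbar in line with the two fixed hose tails: snug, not overtightened. Let go of it, and leave the other fittings and everything else on the bench where they are.

Things in the scene. Friction and masses are not known exactly. Their poses are not given: they have to be found in the camera images.
- tee: Grey plastic hose tee, 0.28 kg, 111 mm across, 69 mm high, upright on its threaded end. Origin: centre of that end's flat bottom; z up the screw axis, y along the crossbar (the same after half a turn). From the bottom: spigot 35 mm diameter (44 over the thread) to 24 mm, round flange 58 mm diameter to 30 mm, neck 30 mm to 43 mm, crossbar axis at 56 mm, its barbed tails 21-25 mm thick.
- tee_grip (a point): Where to grip the tee: centre of the crossbar, on the screw axis, 56 mm above the tee's bottom. Here the crossbar is a square body, 36 mm long in y, with flats 26 mm apart in x, 26 mm high (43 to 69 mm above the bottom); a finger goes either side of it in x, the flange's top being 26 mm below this point.
- rig: Flow rig, fixed: cream base plate 170 (x) by 380 (y) mm, a grey riser with the threaded socket in a dark split clamp on a post behind it, and at y = -160 and +160 mm a grey upright pipe whose hose tail points at the socket. Origin: on the bench under the socket's axis; x away from the robot at yaw 0, z up, y along the line of the two tails.
- socket_mouth (a point): Centre of the socket's open top, on its axis, 125 mm above the bench; axes as the rig's. Socket 63 mm in diameter outside, bore 47 mm, 38 mm over the thread ridges (from 6 mm below the rim), 55 mm deep. Right-hand two-start thread, 18 mm advance a turn, clockwise from above going in; about 2 mm axial play; it holds where it is left.
- home (a point): Where the tee's bottom centre lies when home: on the socket's axis, 103 mm above the bench, 22 mm below the rim; the tee's y is then parallel to the rig's y, either way round, the ring squeezed 2 mm. A tee put in in line, or up to 15 degrees clockwise past it, stops 6 to 7 mm above home and needs 180 to 165 degrees clockwise. At other angles it stops up to 9 mm higher and needs up to half a turn more.
- tail_left (a point): End of the hose tail on the rig's +y side, on its axis: 94 mm from the socket's axis, 159 mm above the bench, 21 to 25 mm in diameter.
- tail_right (a point): End of the hose tail on the rig's -y side, likewise: with tail_left it gives the line that the crossbar must finish on.
- seal (a joint): Squeeze of the black rubber sealing ring on the socket's rim, m: 0 when free (standing 4 mm above the rim), growing as the tee's flange presses it down; it springs back, 5.5 N per mm. 0.002 when the tee is home; 0.004 is crushed flat onto the rim.
- tray: Shallow stainless tray, 290 (x) by 170 (y) by 16 mm, fixed, inner floor 4 mm above the bench; the three fittings stand in a row along its x, 85 mm apart, in any order. Origin: centre of its underside.
- elbow: Grey elbow fitting with the same threaded end, a single hose tail reaching 57 mm to its +y, 69 mm high. Leave it. Origin: centre of its bottom.
- straight: Grey straight fitting with the same threaded end and an upright hose tail, 86 mm high. Leave it. Origin: centre of its bottom.
- wash_a: Milky wash bottle, 68 mm diameter, 195 mm high with its bent spout. Leave it. Origin: centre of its bottom.
- wash_b: A second wash bottle, the same. Leave it.
- wash_c: A third wash bottle, the same. Leave it.
- petri: Clear covered dish, 92 mm diameter, 16 mm high. Leave it. Origin: centre of its bottom.
- tape_reel: White reel of sealing tape lying flat on the rig's base plate, 58 mm diameter, 16 mm high. Leave it. Origin: centre of its bottom.
Mind the look-alikes: they are no part of the job. Leave any brown, orange or yellow look-alike of the tee alone.

How it is judged:
By the outcome, as a careful person would: the job done as asked, in the order asked, and still so for the second after the job is handed in, with the robot touching nothing.
It also fails if it takes over 64 s, if anything falls off the work surface, if the arm or the gripper's body presses on something with over 40 N, if the wrist force passes 120 N, or if a joint passes its speed limit or range.

## Robot

A 6-joint arm with a two-finger parallel gripper is mounted at the origin on the work surface. World frame = base frame: x ahead of the robot, y to its left, z up, the work surface at z = 0. Lengths are in m, angles in degrees, forces in N, time in s.
With the tool pointing down it reaches from about 0.375 to 0.925 m from the base axis. Payload 5.7 kg.
Tool frame: the origin (TCP) lies on the centre line of the jaws, within the pads' length; the fingertips stand 8 mm ahead of it and the grasp point (between the pads) lies 11 mm behind it; z points along the fingers, y is the line along which they close (so a half turn about z gives the same grasp; the last joint's range is limited). The gripper opens to 88 mm and grips with 3 to 60 N. Pads are 20 mm wide; open, the fingers measure 115 mm over their backs; the gripper's body (75 mm by 178 mm) begins 61 mm behind the grasp point.
Start: joints at [-71.912, 20.558, 86.54, -0, 72.909, -6.595], TCP at [0.251, -0.545, 0.231] pointing down, gripper open.
Joint ranges: [-170.27, 170.27], [-57.76, 135], [12.27, 136.19], [-55.21, 235.2], [11.17, 155.16], [-170.74, 170.74]. Speed limits (degrees/s): [136.94, 136.94, 180, 180, 180, 180].

## Interface

Orientations are given as a 3x3 rotation matrix whose columns are the frame's x, y, z axes.
In Python, from bench import r, eyes, job gives the robot as it stands.
- The arm moves only by the tool carry_out, never from a script. Its argument "steps" is a list of rows, each a list of 7 numbers: the closure in counts, from 0 (fully open) to 255 (shut), then the shift along the tool's x, y, z in cm, then the turn, a rotation vector about the tool's x, y, z in rad. In form: [[hand, dx, dy, dz, ax, ay, az], ...]. A call has 1 to 8 rows; each row is the pose to reach, as a shift and turn from the pose commanded when the call began, along the tool's axes at that moment; what a row does not reach only later rows make up. A row lasts 1/8 s, in which the tool goes at most 62.5 mm and 10.7 degrees, less where a joint would pass 70% of its speed; a pose out of reach is approached as far as the arm can. A call with a gripper value outside its range is refused whole. The fingers move at their own pace and stop on an object; the grip force is fixed at half the most. Time passes only in rows, so rows that repeat a pose let the fingers close. It gives the time, the measured TCP pose, the force, the opening and the grip force at its end, in the units of the state.
- r.get_state(): the state, without advancing time (a new reading comes with each control period).
- eyes.read_camera(name): name is "side" or "top" or "wrist"; returns the picture (400x640x3 uint8, red, green, blue); there is no depth.
- eyes.get_calibration(name): a dict with "K" (3x3 intrinsics, pixels), "camera_from_world" (4x4, takes a point from world to camera coordinates). Camera axes: x right, y down, z forward; pixel columns grow to the right and rows downward; lengths in m; the calibration is good to about 2 mm. The wrist camera is an equidistant fisheye: a pixel r from the principal point sees the ray r / f radians off the axis. A picture is of the moment at which its call begins: read the wrist's pose just before it. get_calibration takes no time and is no camera call; for the wrist camera it gives the pose at the moment of the call.
- job.job_done(): hands the job in; it is judged then, once.
Trained networks look in the newest picture that a camera, given by its name, has taken for a name from the list of things; names that differ only in an ending like _2 or _b are one class to them, and where a whole thing is asked for, a point or a joint stands for the part that bears it (a point fixed in the world has none). Each returns a list of dicts, best first, with "score" (0 to 1); they miss things now and then, are a little off and sometimes report something else, mostly with a low value. They report only what shows in the picture. A call takes as long as a camera call. They do not tell look-alikes from the thing itself.
- eyes.masks_of(camera, label): "mask" (400x640 bool, what is visible of it) and "rect" ([left, top, width, height] in pixels, round what is visible of it).
- eyes.mark_of(camera, label): "location" ([column, row] in pixels: a listed point, or the origin of a listed thing).
The state is a dict: "time": time; "joint_pos": joint angles; "joint_vel": joint speeds; "joint_efforts": joint torques, N m; "ee_pos": TCP position; "tool_rot": TCP orientation; "ft_force": force on the tool from outside, world axes, zero at the start; "torque": the same for the moment, N m; "finger_gap": finger opening in m; "grip_force": force on a finger pad.
Only numpy, scipy, OpenCV 4.12 (cv2) and the standard library are available. Lean on these libraries where they do the work, as an engineer would, in place of code of your own. Each camera call takes 0.05 s, during which the arm holds its last target. There are 200 camera calls.

## Working session

There is one attempt and no reset: what is moved stays moved. The work goes in short steps, Python scripts to look and compute and a tool call to move; the robot and the scene stay as the last step left them, time stands still between calls to the robot, and variables do not carry over. Pictures are saved under pics/ and viewed, at most 10 in all, crops included, and the job is handed in when it is done.

Besides the shell and the picture viewer there is one more tool, called by a JSON object that holds its "op" and its "data". carry_out: Moves the arm, as the interface text tells. Its arguments: {"type":"object","properties":{"steps":{"type":"array","items":{"type":"array","items":{"type":"number"}}}},"required":["steps"]}

```bash
mkdir -p pics; ls
cat > h.py <<'E'
import numpy as np, cv2
from bench import r, eyes, job
def ray(cam,px):
    c=eyes.get_calibration(cam);K=np.array(c["K"]);T=np.array(c["camera_from_world"])
    u=(px[0]-K[0,2])/K[0,0];v=(px[1]-K[1,2])/K[1,1]
    if cam=="wrist":
        th=np.hypot(u,v);s=np.sin(th)/max(th,1e-9);d=np.array([u*s,v*s,np.cos(th)])
    else: d=np.array([u,v,1.])
    R=T[:3,:3];return -R.T@T[:3,3],R.T@(d/np.linalg.norm(d))
def atz(cam,px,z):
    o,d=ray(cam,px);return o+d*(z-o[2])/d[2]
def tri(a,b):
    (o1,d1),(o2,d2)=a,b
    s=np.linalg.lstsq(np.c_[d1,-d2],o2-o1,rcond=None)[0]
    p,q=o1+d1*s[0],o2+d2*s[1];return (p+q)/2,np.linalg.norm(p-q)
E
python3 - <<'E'
from h import *
np.set_printoptions(precision=4,suppress=True)
im={c:eyes.read_camera(c) for c in("top","side","wrist")}
cv2.imwrite("pics/a.png",cv2.cvtColor(np.vstack([cv2.resize(im[c],(480,300)) for c in("top","side")]),cv2.COLOR_RGB2BGR))
cv2.imwrite("pics/top.png",cv2.cvtColor(im["top"],cv2.COLOR_RGB2BGR))
cv2.imwrite("pics/side.png",cv2.cvtColor(im["side"],cv2.COLOR_RGB2BGR))
for n in("tee","tee_grip","elbow","straight","socket_mouth","tail_left","tail_right","rig","tray"):
    for c in("top","side"):
        print(n,c,[(np.round(d["location"]).tolist(),round(d["score"],2)) for d in eyes.mark_of(c,n)][:4])
for c in("top","side"):print(c,[(d["rect"],round(d["score"],2)) for d in eyes.masks_of(c,"tee")])
print(r.get_state())
E
```

```text
pics
tee top [([326.0, 134.0], 0.82), ([335.0, 186.0], 0.81), ([278.0, 121.0], 0.8), ([270.0, 181.0], 0.7)]
tee side [([255.0, 251.0], 0.92), ([306.0, 207.0], 0.83), ([262.0, 192.0], 0.6), ([216.0, 220.0], 0.55)]
tee_grip top [([273.0, 116.0], 0.98), ([330.0, 128.0], 0.78), ([272.0, 178.0], 0.73), ([336.0, 182.0], 0.64)]
tee_grip side [([211.0, 207.0], 0.95), ([302.0, 196.0], 0.88), ([258.0, 180.0], 0.85), ([254.0, 240.0], 0.59)]
elbow top [([268.0, 242.0], 0.75), ([466.0, 288.0], 0.47)]
elbow side [([305.0, 289.0], 0.86)]
straight top [([266.0, 213.0], 0.94), ([272.0, 212.0], 0.36)]
straight side [([281.0, 266.0], 0.93)]
socket_mouth top [([453.0, 189.0], 0.79), ([454.0, 192.0], 0.24)]
socket_mouth side [([369.0, 126.0], 0.95), ([450.0, 179.0], 0.2)]
tail_left top [([417.0, 183.0], 0.66)]
tail_left side [([348.0, 134.0], 0.96), ([364.0, 155.0], 0.58)]
tail_right top [([501.0, 186.0], 0.91), ([414.0, 204.0], 0.33)]
tail_right side [([391.0, 104.0], 0.74)]
rig top [([438.0, 197.0], 0.8)]
rig side [([364.0, 155.0], 0.9)]
tray top [([267.0, 215.0], 0.88)]
tray side [([284.0, 267.0], 0.8
[... 233 characters left out ...]
, 18.8, 37.8], 0.9), ([242.4, 166.2, 28.6, 30.2], 0.74), ([237.7, 223.7, 34.5, 34.2], 0.67), ([181.7, 306.3, 56.4, 55.7], 0.26)]
{'time': 1.15, 'joint_pos': array([-71.9126,  20.5585,  86.5401,   0.0013,  72.9084,  -6.5954]), 'joint_vel': array([ 0.0346, -0.0047, -0.0679,  0.023 , -0.0183,  0.0673]), 'joint_efforts': array([  0.002 , -51.5328, -27.1117,   0.0674,   0.0243,  -0.    ]), 'ee_pos': array([ 0.2505, -0.5452,  0.2306]), 'tool_rot': array([[ 0.9086,  0.4176, -0.    ],
       [ 0.4176, -0.9086,  0.0001],
       [ 0.    , -0.0001, -1.    ]]), 'ft_force': array([0.9202, 0.3831, 0.6115]), 'torque': array([-0.0639, -0.0191, -0.0461]), 'grip_force': 0.0, 'finger_gap': 0.08756849311093264}
```

View pics/top.png

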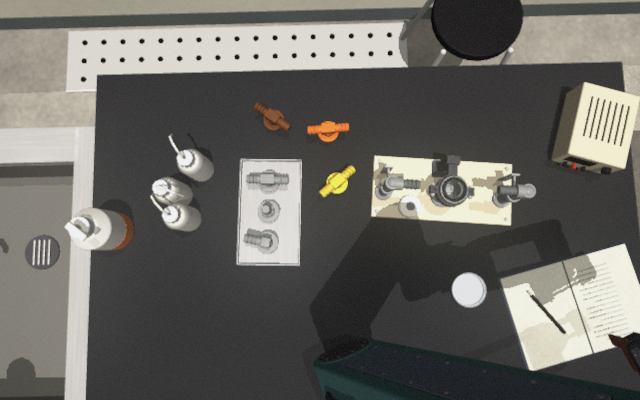

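View pics/side.png

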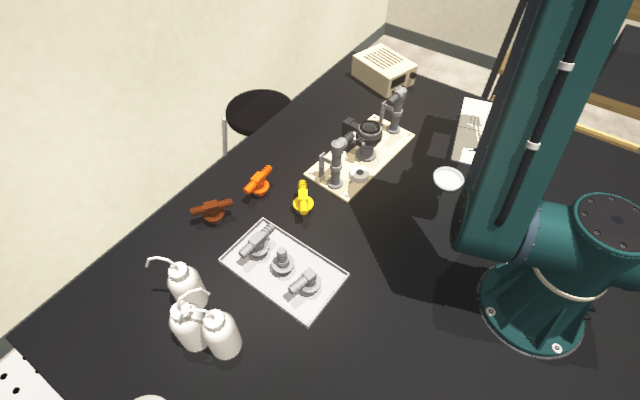

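The tee candidates in the top image are:
- grey in the tray at (268,179), which has both tails, so I choose this one
- brown at (272,117), orange at (328,131) and yellow at (337,182), which are look-alikes
- the elbow at (262,240) and the straight at (268,211), which are not tees

In the side view the tee is at (255,242) and the socket at (369,126).

Run:
```python
from h import *
np.set_printoptions(precision=4,suppress=True)
T=lambda a,b:tri(ray("top",a),ray("side",b))
print("grip",T((272,178),(254,240)),"bot",T((270,181),(255,251)))
print("mouth",T((453,189),(369,126)));print("tl",T((417,183),(348,134)));print("tr",T((501,186),(391,104)))
print("straight",T((266,213),(281,266)),"elbow",T((268,242),(305,289)))
print(atz("top",(268,179),.06),atz("top",(453,189),.125))
m=[d for d in eyes.masks_of("top","tee") if 235<d["rect"][0]<260 and d["rect"][1]>150][0]["mask"]
ys,xs=np.nonzero(m);P=np.array([atz("top",p,.06)[:2] for p in zip(xs,ys)])
c=P.mean(0);w,v=np.linalg.eigh(np.cov((P-c).T));print(c,"axis",v[:,1],np.sqrt(w))
im=cv2.imread("pics/top.png")[150:275,220:380];im2=cv2.imread("pics/side.png")[205:330,205:365]
cv2.imwrite("pics/crop.png",cv2.resize(np.hstack([im,im2]),None,fx=2.5,fy=2.5,interpolation=2))
```

```text
grip (array([0.6322, 0.2484, 0.0427]), np.float64(0.008727672454847771)) bot (array([0.629 , 0.2575, 0.0057]), np.float64(0.005092731912842571))
mouth (array([ 0.574 , -0.2066,  0.1342]), np.float64(0.0002543405358531195))
tl (array([ 0.5882, -0.1126,  0.1625]), np.float64(0.003486693077043429))
tr (array([ 0.5713, -0.3218,  0.1445]), np.float64(0.012775864504901294))
straight (array([0.537 , 0.265 , 0.0318]), np.float64(0.002384228414888566)) elbow (array([ 0.462 ,  0.266 , -0.0045]), np.float64(0.0058790313076876825))
[0.623  0.2545 0.06  ] [ 0.5754 -0.2094  0.125 ]
[0.6206 0.2557] axis [0.075  0.9972] [0.0128 0.0275]
```

View pics/crop.png

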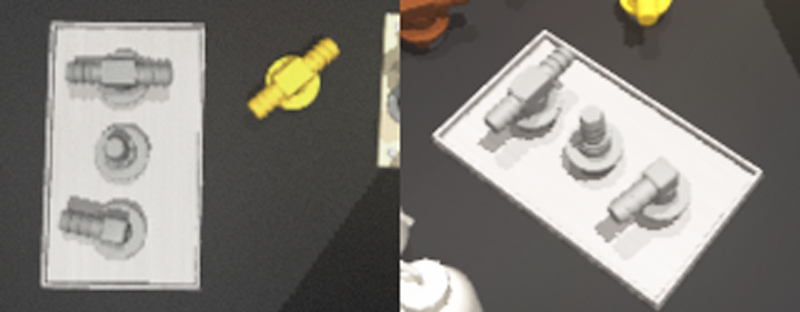

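The crop confirms that the grey two-tailed fitting at the far end of the tray is the tee. Its crossbar runs roughly along world y. Next I compute the approach.

```bash
cat >> h.py <<'E'
from scipy.spatial.transform import Rotation as Ro
def move(p,ang):  # target TCP, tool-y heading (deg), tool down -> shift cm + turn rad in tool axes
    s=r.get_state();R=np.array(s["tool_rot"]);a=np.radians(ang)
    y=np.array([np.cos(a),np.sin(a),0]);z=np.array([0,0,-1.]);Rt=np.c_[np.cross(y,z),y,z]
    print("shift",np.round(R.T@(np.array(p)-s["ee_pos"])*100,2),"turn",np.round(Ro.from_matrix(R.T@Rt).as_rotvec(),4),"t",s["time"],"q",np.round(s["joint_pos"],1))
E
python3 -c "
from h import *
move((.615,.245,.24),-4.3)"
```

```text
shift [ 66.12 -56.58  -0.93] turn [-1.0000e-04 -0.0000e+00 -1.0649e+00] t 1.2 q [-71.9  20.6  86.5  -0.   72.9  -6.6]
```

{"op": "carry_out", "data": {"steps": [[0,4,-3.4,-2,0,0,-0.15],[0,8.5,-7.3,-4,0,0,-0.3],[0,13,-11.2,-4,0,0,-0.45],[0,17.5,-15,-4,0,0,-0.6],[0,22,-19,-4,0,0,-0.75],[0,26.5,-22.8,-4,0,0,-0.9],[0,31,-26.5,-4,0,0,-1.065],[0,35,-30,-4,0,0,-1.065]]}}

```text
time: 2.2
ee_pos: [0.444, -0.1246, 0.271]
tool_rot: [[0.073, 0.997, 0.001], [0.997, -0.073, -0.0], [-0.0, 0.001, -1.0]]
ft_force: [-0.8, -0.3, -1.3]
finger_gap: 0.0877
grip_force: 0.0
```

```bash
python3 -c "
from h import *
move((.615,.245,.24),-4.3)
im=eyes.read_camera('wrist');cv2.imwrite('pics/w0.png',im[:,:,::-1])
for n in ('socket_mouth','tail_left','tail_right'):
  print(n,[(np.round(d['location']).tolist(),round(d['score'],2)) for d in eyes.mark_of('wrist',n)][:3])"
```

```text
shift [38.11 14.36  3.11] turn [0.0009 0.0002 0.0021] t 2.2 q [-24.3   6.7  99.6   0.   73.7 -20.1]
socket_mouth [([438.0, 258.0], 0.76)]
tail_left [([464.0, 182.0], 0.72)]
tail_right [([433.0, 341.0], 0.92), ([246.0, 267.0], 0.43)]
```

View pics/w0.png

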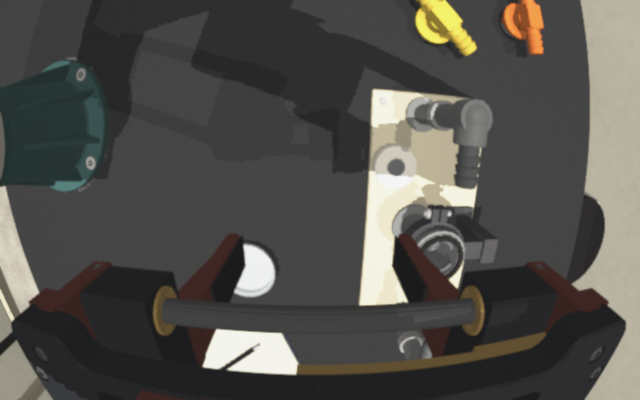

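The wrist view shows the socket mouth at (438,258) and the left tail end at about (467,185). The right pipe is partly hidden behind a finger at about (412,345). I move on to the tee.

```bash
python3 -c "
from h import *
print(atz('wrist',(438,258),.125),atz('wrist',(467,185),.159))"
```

```text
[ 0.57428347 -0.21182625  0.125     ] [ 0.58631532 -0.11874867  0.159     ]
```

{"op": "carry_out", "data": {"steps": [[0,5.5,2,0,0,0,0],[0,11,4,0.5,0,0,0],[0,16.5,6,1,0,0,0],[0,22,8,1.5,0,0,0],[0,27.5,10.3,2,0,0,0],[0,33,12.4,3,0,0,0],[0,38,14.4,3,0,0,0],[0,38,14.4,3,0,0,0]]}}

```text
time: 3.4
ee_pos: [0.6173, 0.2428, 0.2398]
tool_rot: [[0.074, 0.997, 0.0], [0.997, -0.074, 0.0], [0.0, 0.0, -1.0]]
ft_force: [-0.2, -0.6, -0.0]
finger_gap: 0.088
grip_force: 0.0
```

```bash
python3 -c "
from h import *
im=eyes.read_camera('wrist');cv2.imwrite('pics/w1.png',im[:,:,::-1])
for n,z in (('tee_grip',.06),('tee',.004),('straight',.004)):
  for d in eyes.mark_of('wrist',n)[:3]: print(n,np.round(d['location']),round(d['score'],2),atz('wrist',d['location'],z))
for d in eyes.masks_of('wrist','tee')[:2]:
  print(d['rect'],d['score'])
"
```

```text
tee_grip [320. 174.] 0.95 [0.61793484 0.2521698  0.06      ]
tee_grip [466. 177.] 0.74 [0.79119936 0.23756865 0.06      ]
tee_grip [324. 313.] 0.74 [0.60975127 0.06691974 0.06      ]
tee [322. 163.] 0.78 [0.62090062 0.25386737 0.004     ]
tee [420. 268.] 0.78 [0.7550885  0.08933714 0.004     ]
tee [449. 171.] 0.69 [0.79336651 0.23254966 0.004     ]
straight [261. 167.] 0.9 [0.5417143  0.25528054 0.004     ]
straight [328. 165.] 0.43 [0.62840438 0.25063396 0.004     ]
[298.9, 120.2, 48.0, 104.9] 0.81
[435.4, 138.6, 58.7, 78.7] 0.72
```

View pics/w1.png

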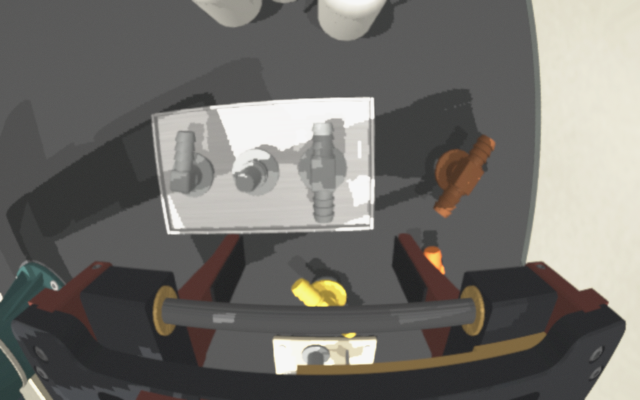

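The tee's tail ends are at about (321,123) and (324,221), the straight is at (250,172), and the yellow look-alike is outside the tray.

```bash
python3 -c "
from h import *
a,b=atz('wrist',(321,123),.06),atz('wrist',(324,221),.06);d=a-b
print(a,b,(a+b)/2,np.linalg.norm(d),'cross ang',np.degrees(np.arctan2(d[1],d[0])))
m=eyes.masks_of('wrist','tee')[0]['mask'].astype(np.uint8)
ys,xs=np.nonzero(m);P=np.array([atz('wrist',p,.06)[:2] for p in zip(xs,ys)])
(c,w,an)=cv2.minAreaRect(P.astype(np.float32)*1000);print(c,w,an)
c=P.mean(0);v=np.linalg.eigh(np.cov((P-c).T))[1][:,1];print(c,np.degrees(np.arctan2(*v[::-1])))
c=np.array([.619,.2525])
move((c[0],c[1],.12),-4.3);move((c[0],c[1],.049),-4.3)"
```

```text
[0.62323858 0.30688028 0.06      ] [0.61844146 0.19600782 0.06      ] [0.62084002 0.25144405 0.06      ] 0.11097618877806352 cross ang 87.52252621879643
(622.6456909179688, 252.30010986328125) (53.571136474609375, 112.5326919555664) 12.90368938446045
[0.62118728 0.25443396] 86.83042433111991
shift [ 1.3   0.29 12.1 ] turn [-0.0002  0.0003 -0.002 ] t 3.7 q [15.3 25.1 77.8 -0.  77.2 19.7]
shift [ 1.31  0.29 19.2 ] turn [-0.0002  0.0003 -0.002 ] t 3.7 q [15.3 25.1 77.8 -0.  77.2 19.7]
```

{"op": "carry_out", "data": {"steps": [[0,0.9,0.4,5,0,0,-0.02],[0,0.9,0.4,10,0,0,-0.02],[0,0.9,0.4,14,0,0,-0.02],[0,0.9,0.4,17,0,0,-0.02],[0,0.9,0.4,19,0,0,-0.02],[0,0.9,0.4,19,0,0,-0.02],[255,0.9,0.4,19,0,0,-0.02],[255,0.9,0.4,19,0,0,-0.02]]}}

```text
time: 4.7
ee_pos: [0.6212, 0.2507, 0.0523]
tool_rot: [[0.055, 0.998, 0.003], [0.998, -0.055, 0.001], [0.001, 0.003, -1.0]]
ft_force: [1.5, 0.3, 0.0]
finger_gap: 0.071
grip_force: 0.0
```

{"op": "carry_out", "data": {"steps": [[255,0,0,0,0,0,0],[255,0,0,0,0,0,0],[255,0,0,0,0,0,0],[255,0,0,0,0,0,0]]}}

```text
time: 5.2
ee_pos: [0.6206, 0.2505, 0.0509]
tool_rot: [[0.055, 0.998, 0.001], [0.998, -0.055, 0.0], [0.0, 0.001, -1.0]]
ft_force: [2.7, 0.2, 1.7]
finger_gap: 0.0315
grip_force: 1.2
```

{"op": "carry_out", "data": {"steps": [[255,0,0,0,0,0,0],[255,0,0,0,0,0,0],[255,0,0,0,0,0,0],[255,0,0,0,0,0,0]]}}

```text
time: 5.7
ee_pos: [0.6207, 0.2505, 0.051]
tool_rot: [[0.055, 0.998, 0.001], [0.998, -0.055, 0.0], [0.0, 0.001, -1.0]]
ft_force: [2.8, 0.3, 1.6]
finger_gap: 0.0292
grip_force: 30.0
```

{"op": "carry_out", "data": {"steps": [[255,0,0,-4,0,0,0],[255,0,0,-9,0,0,0],[255,0,0,-14,0,0,0],[255,0,0,-17,0,0,0],[255,0,0,-17,0,0,0],[255,0,0,-17,0,0,0]]}}

```text
time: 6.45
ee_pos: [0.6181, 0.25, 0.2183]
tool_rot: [[0.055, 0.998, -0.004], [0.998, -0.055, -0.001], [-0.001, -0.004, -1.0]]
ft_force: [0.1, 0.8, -2.2]
finger_gap: 0.0291
grip_force: 29.9
```

```bash
python3 -c "
from h import *
np.set_printoptions(precision=4,suppress=True)
w=eyes.read_camera('wrist');t=eyes.read_camera('top');s=eyes.read_camera('side')
def crop(im,c,p,n=70):
  T=eyes.get_calibration(c);q=np.array(T['camera_from_world'])@np.r_[p,1];u=np.array(T['K'])@q[:3];u=(u[:2]/u[2]).astype(int);print(c,u)
  x,y=np.maximum(u-n,0);return cv2.resize(im[y:y+2*n,x:x+2*n],(400,400),interpolation=2)
p=r.get_state()['ee_pos'];print(r.get_state()['ft_force'],r.get_state()['torque'],r.get_state()['finger_gap'])
cv2.imwrite('pics/g.png',np.hstack([cv2.resize(w[200:400,220:420],(400,400),interpolation=2),crop(s,'side',p)])[:,:,::-1])
"
```

```text
[-0.5673 -0.1369 -2.4934] [-0.0726 -0.0611 -0.006 ] 0.029092977469670076
side [250 199]
```

View pics/g.png

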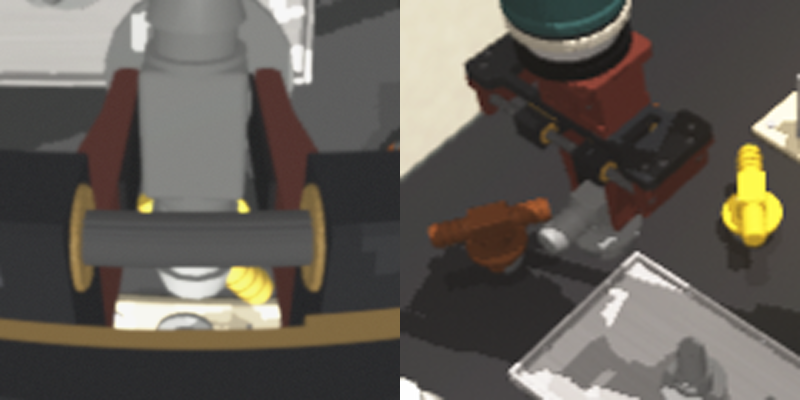

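The tee is held upright in the middle of the jaws: crossbar at crop x≈195, flange centred at 200. I take it over to look at the rig.

{"op": "carry_out", "data": {"steps": [[255,-3,-0.5,-4,0,0,0],[255,-8,-1.5,-8,0,0,0],[255,-13.5,-3,-10,0,0,0],[255,-19,-4.5,-10,0,0,0],[255,-24.5,-6,-10,0,0,0],[255,-30,-7.5,-10,0,0,0],[255,-35.5,-9,-10,0,0,0],[255,-41,-10,-10,0,0,0]]}}

```text
time: 7.6
ee_pos: [0.4961, -0.1548, 0.3195]
tool_rot: [[0.055, 0.998, -0.002], [0.998, -0.055, 0.001], [0.001, -0.002, -1.0]]
ft_force: [0.6, -0.1, -1.9]
finger_gap: 0.0291
grip_force: 29.9
```

{"op": "carry_out", "data": {"steps": [[255,-5,-1,0,0,0,0],[255,-10,-2,0,0,0,0],[255,-14,-3,0,0,0,0],[255,-17,-3.5,0,0,0,0],[255,-17.5,-3.5,0,0,0,0],[255,-17.5,-3.5,0,0,0,0]]}}

```text
time: 8.35
ee_pos: [0.4528, -0.3257, 0.3197]
tool_rot: [[0.056, 0.998, -0.001], [0.998, -0.056, 0.002], [0.002, -0.001, -1.0]]
ft_force: [0.1, 0.2, -3.1]
finger_gap: 0.0289
grip_force: 29.9
```

```bash
python3 -c "
from h import *
np.set_printoptions(precision=4,suppress=True)
im=eyes.read_camera('wrist');cv2.imwrite('pics/w2.png',im[:,:,::-1]);p=r.get_state()['ee_pos'];print(p)
for n,z in (('socket_mouth',.125),('tail_left',.159),('tail_right',.159)):
  for d in eyes.mark_of('wrist',n)[:2]: print(n,np.round(d['location']),round(d['score'],2),atz('wrist',d['location'],z))
a,b=atz('wrist',(317.5,210),p[2]+.011),atz('wrist',(317.5,337),p[2]+.011);print(a-p,b-p)
"
```

```text
[ 0.453  -0.3252  0.3199]
socket_mouth [421.  82.] 0.65 [ 0.5768 -0.2121  0.125 ]
tail_right [424. 166.] 0.62 [ 0.5685 -0.3048  0.159 ]
[0.0018 0.0327 0.011 ] [-0.0025 -0.0474  0.011 ]
```

View pics/w2.png

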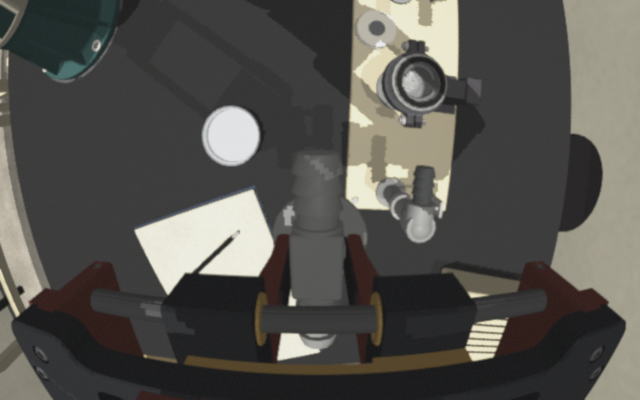

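The socket rim is centred at about (417,83), the right tail end at (424,167), and the held tee's crossbar is vertical at x≈318. I refine these by rectifying the pictures.

```bash
python3 -c "
from h import *
np.set_printoptions(precision=4,suppress=True)
p=r.get_state()['ee_pos'];im=cv2.imread('pics/w2.png')
e=atz('wrist',(318,152),p[2]+.011);print('tail end rel',e-p)
c=eyes.get_calibration('wrist');K=np.array(c['K']);T=np.array(c['camera_from_world'])
def rect(z,x0,y0,n,s=2000):
  j,i=np.meshgrid(np.arange(n),np.arange(n));X=np.stack([x0+j/s,y0+i/s,np.full_like(j,z,float)],-1)
  q=X@T[:3,:3].T+T[:3,3];rr=np.hypot(q[...,0],q[...,1]);th=np.arctan2(rr,q[...,2])
  return cv2.remap(im,(K[0,2]+K[0,0]*th*q[...,0]/rr).astype(np.float32),(K[1,2]+K[1,1]*th*q[...,1]/rr).astype(np.float32),1)
a=rect(.127,.526,-.262,200);g=cv2.GaussianBlur(cv2.cvtColor(a,6),(5,5),1)
for lo,hi in((42,50),(58,68)):
  h=cv2.HoughCircles(g,cv2.HOUGH_GRADIENT,1,3,param1=60,param2=12,minRadius=lo,maxRadius=hi)
  if h is not None: print([(round(.526+x/2000,4),round(-.262+y/2000,4),q/2) for x,y,q in h[0][:5]])
b=rect(.159,.52,-.37,200)
ax=lambda P,Q:np.degrees(np.arctan2(*(P-Q)[1::-1]))
print('plate edge',ax(atz('wrist',(357,20),.01),atz('wrist',(347,209),.01)))
cv2.imwrite('pics/rc.png',np.hstack([cv2.resize(a,(400,400)),cv2.resize(b,(400,400))]))
"
```

```text
tail end rel [0.0033 0.0609 0.011 ]
[(np.float32(0.5768), np.float32(-0.2112), np.float32(23.05)), (np.float32(0.5558), np.float32(-0.2162), np.float32(23.05)), (np.float32(0.5548), np.float32(-0.2192), np.float32(24.7)), (np.float32(0.5578), np.float32(-0.2232), np.float32(24.7)), (np.float32(0.5748), np.float32(-0.2128), np.float32(22.5))]
[(np.float32(0.5753), np.float32(-0.2122), np.float32(33.7)), (np.float32(0.5772), np.float32(-0.2142), np.float32(32.05)), (np.float32(0.5668), np.float32(-0.2152), np.float32(33.7)), (np.float32(0.5753), np.float32(-0.2102), np.float32(32.0)), (np.float32(0.5738), np.float32(-0.2118), np.float32(32.6))]
plate edge 84.58970123965726
```

View pics/rc.png

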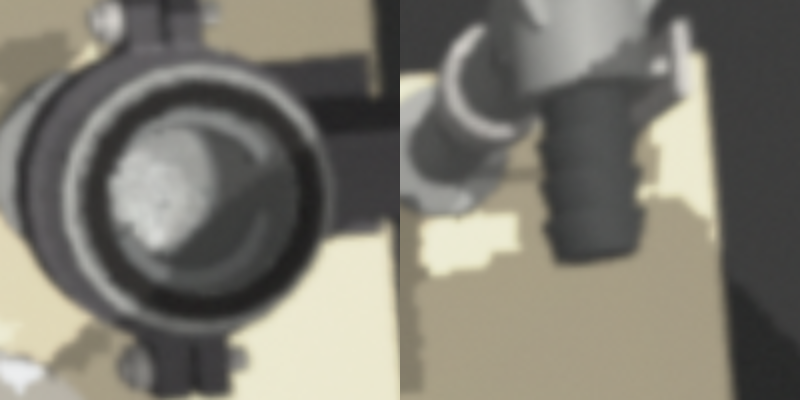

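```bash
python3 -c "
from h import *
np.set_printoptions(precision=4,suppress=True)
s=r.get_state();p=s['ee_pos'];R=np.array(s['tool_rot'])
print('cam',R.T@(ray('wrist',(320,200))[0]-p),'axis',R.T@ray('wrist',(320,200))[1])
rel=lambda px,z:R.T@(atz('wrist',px,p[2]+z)-p)
print('body',rel((316,234),.024),rel((316,298),.024))
print('tailtip',rel((318,152),.011),rel((318,152),.0),rel((318,152),.022))
# flange edges at z=-.019 (centre 56-30=26 under grip)
print('flange L/R',rel((273.5,232),-.015),rel((366.5,232),-.015), rel((366,232),-.015))
g=cv2.imread('pics/w2.png')[130:370,240:400];cv2.imwrite('pics/t.png',cv2.resize(g,None,fx=2.5,fy=2.5,interpolation=2))
move((.576,-.2122,.23),-10.4)
"
```

```text
cam [ 0.0794  0.0001 -0.1537] axis [-0.2791  0.0059  0.9602]
body [ 0.0256 -0.0009 -0.024 ] [-0.0092 -0.001  -0.024 ]
tailtip [ 0.061 -0.    -0.011] [ 0.0596 -0.      0.    ] [ 0.0624 -0.     -0.022 ]
flange L/R [ 0.0106 -0.0263  0.015 ] [0.0106 0.0287 0.015 ] [0.0106 0.0284 0.015 ]
shift [11.93 11.65  9.06] turn [-0.0003 -0.0007  0.1279] t 8.55 q [-42.8  13.1  84.4   0.   82.5 -39.7]
```

View pics/t.png

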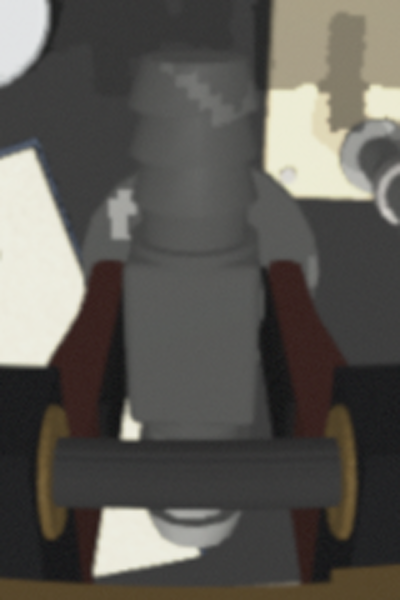

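```bash
python3 -c "
from h import *
np.set_printoptions(precision=4,suppress=True)
s=r.get_state();p=s['ee_pos'];R=np.array(s['tool_rot'])
rel=lambda px,z:R.T@(atz('wrist',px,p[2]+z)-p)
print('backtip',rel((318,346),.018),'front',rel((318,152),.009),'body',rel((316,236),.022),rel((316,299),.022))
move((.5751,-.2171,.21),-10.4)
"
```

```text
backtip [-0.0481  0.     -0.018 ] front [ 0.0607 -0.     -0.009 ] body [ 0.0238 -0.0009 -0.022 ] [-0.0112 -0.001  -0.022 ]
shift [11.43 11.59 11.06] turn [-0.0003 -0.0007  0.1279] t 8.55 q [-42.8  13.1  84.4   0.   82.5 -39.7]
```

{"op": "carry_out", "data": {"steps": [[255,3,3,0,0,0,0.05],[255,7,7,0,0,0,0.1],[255,10.5,10.7,1,0,0,0.128],[255,11.3,11.6,4,0,0,0.128],[255,11.3,11.6,8,0,0,0.128],[255,11.3,11.6,10.5,0,0,0.128],[255,11.3,11.6,11,0,0,0.128],[255,11.3,11.6,11,0,0,0.128]]}}

```text
time: 9.55
ee_pos: [0.5755, -0.2196, 0.2112]
tool_rot: [[0.181, 0.983, 0.0], [0.983, -0.181, -0.0], [-0.0, 0.001, -1.0]]
ft_force: [-0.1, 0.3, -2.4]
finger_gap: 0.0288
grip_force: 29.9
```

```bash
python3 -c "
from h import *
np.set_printoptions(precision=4,suppress=True)
s=eyes.read_camera('side');eyes.read_camera('top')
for n in ('tee','socket_mouth'):
  for c in ('side','top'): print(n,c,[(np.round(d['location'],1).tolist(),round(d['score'],2)) for d in eyes.mark_of(c,n)][:2])
move((.5749,-.2181,.21),-10.4);print(r.get_state()['ee_pos'])
cv2.imwrite('pics/s3.png',cv2.resize(s[60:200,280:460],None,fx=4,fy=4,interpolation=2)[:,:,::-1])
"
```

```text
tee side [([215.7, 219.6], 0.82), ([258.4, 193.7], 0.59)]
tee top [([326.8, 134.0], 0.91), ([274.0, 120.9], 0.68)]
socket_mouth side [([370.8, 125.1], 0.6)]
socket_mouth top [([456.2, 191.3], 0.84), ([451.1, 189.4], 0.56)]
shift [ 0.19 -0.1   0.17] turn [ 0.0017  0.0004 -0.0017] t 9.85 q [-27.4  22.8  85.8   0.   71.3 -16.9]
[ 0.5756 -0.2201  0.2117]
```

View pics/s3.png

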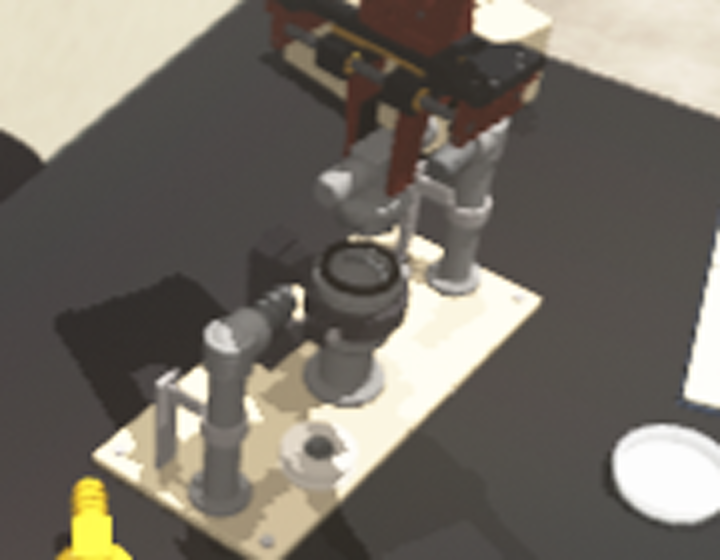

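```bash
python3 -c "
from h import *
T=eyes.get_calibration('side')
def pj(p):
  q=np.array(T['camera_from_world'])@np.r_[p,1];u=np.array(T['K'])@q[:3];u=u[:2]/u[2];return np.round((u-[280,60])*4)
for z in(.125,.164,.188,.194,.220,.233):print(z,pj((.576,-.2132,z)))
ya=np.array([.181,.983,0]);print('tips',pj(np.array([.576,-.2132,.22])+.0555*ya),'flange L/R',pj((.576,-.2132,.191)+.029*np.array([.7,.7,0])),'tailL',pj((.5845,-.1187,.159)),'tailR',pj((.567,-.306,.159)))
"
```

```text
0.125 [357. 268.]
0.164 [363. 226.]
0.188 [367. 198.]
0.194 [368. 191.]
0.22 [372. 161.]
0.233 [375. 145.]
tips [319. 195.] flange L/R [328. 199.] tailL [283. 297.] tailR [434. 172.]
```

{"op": "carry_out", "data": {"steps": [[255,0.15,-0.1,1.5,0,0,0],[255,0.15,-0.1,3,0,0,0],[255,0.15,-0.1,3.7,0,0,0],[255,0.15,-0.1,4,0,0,0],[255,0.15,-0.1,4.3,0,0,0],[255,0.15,-0.1,4.6,0,0,0],[255,0.15,-0.1,4.6,0,0,0]]}}

```text
time: 10.72
ee_pos: [0.5744, -0.2182, 0.1646]
tool_rot: [[0.182, 0.983, -0.0], [0.983, -0.182, 0.0], [0.0, -0.0, -1.0]]
ft_force: [-0.2, 0.1, -3.1]
finger_gap: 0.0288
grip_force: 29.9
```

{"op": "carry_out", "data": {"steps": [[255,0,0,0.2,0,0,0],[255,0,0,0.4,0,0,0],[255,0,0,0.6,0,0,0],[255,0,0,0.8,0,0,0],[255,0,0,0.8,0,0,0]]}}

```text
time: 11.35
ee_pos: [0.5744, -0.2181, 0.1565]
tool_rot: [[0.182, 0.983, -0.0], [0.983, -0.182, 0.0], [0.0, -0.0, -1.0]]
ft_force: [0.1, -0.2, -2.9]
finger_gap: 0.0289
grip_force: 29.9
```

{"op": "carry_out", "data": {"steps": [[255,0,0,0.1,0,0,0],[255,0,0,0.2,0,0,0],[255,0,0,0.2,0,0,0]]}}

```text
time: 11.72
ee_pos: [0.5747, -0.2181, 0.156]
tool_rot: [[0.182, 0.983, 0.001], [0.983, -0.182, -0.0], [0.0, 0.001, -1.0]]
ft_force: [-1.5, 2.3, 8.2]
finger_gap: 0.0291
grip_force: 29.9
```

The tee touched at z=0.156, which is about 6.5 mm above home as the task says. I start the clockwise turn about the tee's axis, which lies 6 mm along tool x.

{"op": "carry_out", "data": {"steps": [[255,0.01,-0.1,-0.16,0,0,0.1745],[255,0.04,-0.2,-0.12,0,0,0.349],[255,0.08,-0.3,-0.08,0,0,0.5236],[255,0.14,-0.39,-0.04,0,0,0.698],[255,0.21,-0.46,0,0,0,0.8727],[255,0.3,-0.52,0.05,0,0,1.047],[255,0.3,-0.52,0.05,0,0,1.047]]}}

```text
time: 12.6
ee_pos: [0.5698, -0.2142, 0.154]
tool_rot: [[0.942, 0.336, -0.0], [0.336, -0.942, 0.0], [-0.0, -0.0, -1.0]]
ft_force: [0.8, 0.5, -3.2]
finger_gap: 0.0292
grip_force: 29.9
```

```bash
python3 -c "
from h import *
s=r.get_state();print(s['ft_force'],s['torque'],s['joint_pos'],s['ee_pos'],s['finger_gap'])"
```

```text
[ 0.83084507  0.45737984 -3.16894437] [ 0.08772595 -0.07912549  0.06725398] [-2.71070079e+01  2.55792485e+01  9.03264645e+01  1.22938855e-02
  6.41071305e+01  4.32727349e+01] [ 0.56977163 -0.21417179  0.15399983] 0.029174084794376273
```

{"op": "carry_out", "data": {"steps": [[255,0.01,-0.1,0.04,0,0,0.1745],[255,0.04,-0.2,0.08,0,0,0.349],[255,0.08,-0.3,0.12,0,0,0.5236],[255,0.14,-0.39,0.16,0,0,0.698],[255,0.21,-0.46,0.2,0,0,0.8727],[255,0.3,-0.52,0.25,0,0,1.047],[255,0.3,-0.52,0.25,0,0,1.047]]}}

```text
time: 13.48
ee_pos: [0.5729, -0.2089, 0.1515]
tool_rot: [[0.762, -0.647, 0.004], [-0.647, -0.762, -0.001], [0.003, -0.002, -1.0]]
ft_force: [5.6, -1.6, -7.1]
finger_gap: 0.0293
grip_force: 29.7
```

```bash
python3 -c "
from h import *
s=r.get_state();R=s['tool_rot'];print(s['ft_force'],s['torque'],s['joint_pos'],s['ee_pos'],s['finger_gap'],'xhead',np.degrees(np.arctan2(R[1][0],R[0][0])))"
```

```text
[ 5.56983712 -1.56268259 -7.14117664] [ 0.08243647 -1.11823591  0.03118605] [-2.65502593e+01  2.57101959e+01  9.05145139e+01  6.20836733e-02
  6.35638483e+01  1.03750060e+02] [ 0.57293839 -0.20885678  0.151504  ] 0.029307613069065545 xhead -40.328031148106945
```

{"op": "carry_out", "data": {"steps": [[255,0.04,-0.13,0.07,0,0,0.1745],[255,0.08,-0.25,0.11,0,0,0.349],[255,0.13,-0.35,0.15,0,0,0.5236],[255,0.19,-0.44,0.19,0,0,0.698],[255,0.26,-0.51,0.23,0,0,0.8727],[255,0.3,-0.54,0.25,0,0,0.96],[255,0.3,-0.54,0.25,0,0,0.96]]}}

```text
time: 14.35
ee_pos: [0.5783, -0.2083, 0.1496]
tool_rot: [[-0.091, -0.996, 0.003], [-0.996, 0.091, -0.004], [0.003, -0.004, -1.0]]
ft_force: [1.7, -4.8, -4.0]
finger_gap: 0.0291
grip_force: 29.8
```

```bash
python3 -c "
from h import *
np.set_printoptions(precision=4,suppress=True)
im=eyes.read_camera('wrist');cv2.imwrite('pics/w4.png',im[:,:,::-1]);t=eyes.read_camera('top');cv2.imwrite('pics/t4.png',cv2.resize(t[140:240,360:540],None,fx=4,fy=4,interpolation=2)[:,:,::-1])
for n in ('tail_left','tail_right'): print(n,[(np.round(d['location']).tolist(),round(d['score'],2),atz('wrist',d['location'],.159)) for d in eyes.mark_of('wrist',n)][:3])
s=r.get_state();R=s['tool_rot'];print(s['ft_force'],s['torque'],s['joint_pos'],s['ee_pos'],s['finger_gap'],'xhead',np.degrees(np.arctan2(R[1][0],R[0][0])))"
```

```text
tail_left [([318.0, 380.0], 0.6, array([ 0.5865, -0.1178,  0.159 ])), ([318.0, 259.0], 0.6, array([ 0.5783, -0.2119,  0.159 ]))]
tail_right [([322.0, 66.0], 0.77, array([ 0.5677, -0.3069,  0.159 ])), ([530.0, 122.0], 0.4, array([ 0.4564, -0.2774,  0.159 ]))]
[ 2.0661 -4.3865 -4.213 ] [-0.8255 -0.8233  0.1002] [-26.187   26.1777  90.0008  -0.1126  63.5556 159.059 ] [ 0.5784 -0.2084  0.1496] 0.028889916554275374 xhead -95.19646928777519
```

View pics/w4.png

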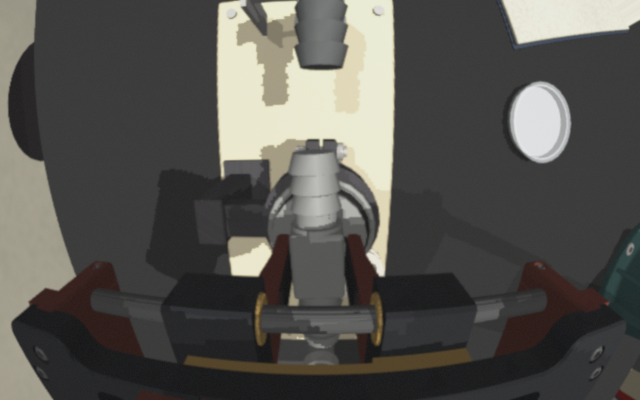

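```bash
python3 -c "
from h import *
np.set_printoptions(precision=4,suppress=True)
im=cv2.imread('pics/w4.png');cv2.imwrite('pics/c4.png',cv2.resize(im[40:310,240:400],None,fx=2.2,fy=2.2,interpolation=2))
for a,b in(((315,155),(317.5,225)),):
  A,B=atz('wrist',a,.159),atz('wrist',b,.159);d=B-A;print(A,B,np.degrees(np.arctan2(d[1],d[0])))
"
```

```text
[ 0.5747 -0.2654  0.159 ] [ 0.5767 -0.2305  0.159 ] 86.74083603341974
```

View pics/c4.png

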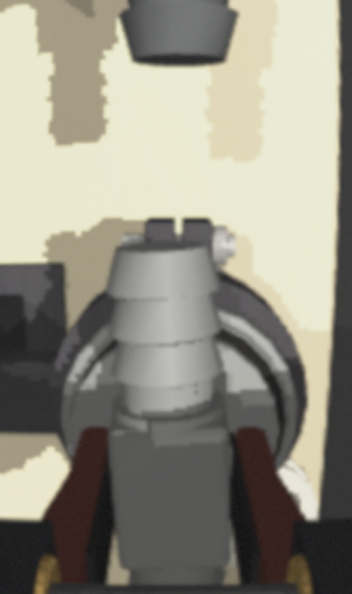

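The held crossbar tip is at about x 314 and its body at x 317. So the tee lags about 2.5° behind the tail line, which itself lies at 84.4°. I turn slightly further clockwise and then let go.

{"op": "carry_out", "data": {"steps": [[255,0.08,-0.06,0,0,0,0.025],[255,0.08,-0.07,0,0,0,0.05],[255,0.08,-0.07,0,0,0,0.05]]}}

```text
time: 14.92
ee_pos: [0.5784, -0.2082, 0.1496]
tool_rot: [[-0.144, -0.99, 0.002], [-0.99, 0.144, -0.002], [0.002, -0.002, -1.0]]
ft_force: [2.8, -4.8, -4.3]
finger_gap: 0.0292
grip_force: 29.9
```

```bash
cat > m.py <<'E'
from h import *
import sys
np.set_printoptions(precision=4,suppress=True)
im=eyes.read_camera('wrist');cv2.imwrite('pics/%s.png'%sys.argv[1],im[:,:,::-1])
s=r.get_state();R=s['tool_rot'];print(s['ft_force'],s['torque'],s['ee_pos'],'xhead',np.degrees(np.arctan2(R[1][0],R[0][0])))
g=cv2.cvtColor(im,cv2.COLOR_RGB2GRAY)
ms=[d for d in eyes.masks_of('wrist','tee')]
for d in ms[:3]:
    m=d['mask'];print(d['rect'],d['score'])
    ys,xs=np.nonzero(m);rows=[y for y in range(ys.min()+3,ys.max()) if (ys==y).sum()>15]
    for y in rows[::8]: x=xs[ys==y];print(y,x.min(),x.max(),(x.min()+x.max())/2)
    break
E
python3 m.py w5
```

```text
[ 2.3579 -6.2978 -3.5385] [-0.9186 -0.9591  0.2956] [ 0.5784 -0.2082  0.1496] xhead -98.28881275877049
[273.2, 144.4, 91.3, 200.5] 0.97
151 294 331 312.5
159 289 335 312.0
167 287 337 312.0
175 290 335 312.5
183 289 337 313.0
191 288 336 312.0
199 290 347 318.5
207 281 356 318.5
215 276 360 318.0
223 274 364 319.0
231 272 365 318.5
239 273 365 319.0
247 290 344 317.0
255 290 343 316.5
263 291 343 317.0
271 292 344 318.0
279 294 344 319.0
287 295 344 319.5
295 296 344 320.0
303 300 341 320.5
340 309 337 323.0
```

```bash
python3 -c "
from h import *
for a,b in(((312,155),(323,340)),((312,170),(320,340))):
  A,B=atz('wrist',a,.16),atz('wrist',b,.16);d=B-A;print(A,B,np.degrees(np.arctan2(d[1],d[0])))
"
```

```text
[ 0.57297723 -0.26535841  0.16      ] [ 0.58296291 -0.15608736  0.16      ] 84.77855668265724
[ 0.57402738 -0.2583054   0.16      ] [ 0.58475228 -0.15634967  0.16      ] 83.99504014246267
```

{"op": "carry_out", "data": {"steps": [[0,0,0,0,0,0,0],[0,0,0,0,0,0,0],[0,0,0,0,0,0,0],[0,0,0,0,0,0,0],[0,0,0,-3,0,0,0],[0,0,0,-7,0,0,0],[0,0,0,-10,0,0,0],[0,0,0,-10,0,0,0]]}}

```text
time: 16.02
ee_pos: [0.5788, -0.2077, 0.2518]
tool_rot: [[-0.145, -0.989, 0.005], [-0.989, 0.145, -0.002], [0.001, -0.005, -1.0]]
ft_force: [0.2, -1.1, -0.4]
finger_gap: 0.0878
grip_force: 0.0
```

```bash
python3 m.py w6; python3 -c "
from h import *
for n in ('tail_left','tail_right','tee_grip'): print(n,[(np.round(d['location']).tolist(),round(d['score'],2),atz('wrist',d['location'],.159)) for d in eyes.mark_of('wrist',n)][:3])
"
```

```text
[ 0.5721 -0.4182 -0.0308] [ 0.1563 -0.0321 -0.0022] [ 0.5778 -0.2072  0.2499] xhead -98.3294697075827
[222.2, 342.8, 37.0, 27.5] 0.8
348 224 252 238.0
356 222 255 238.5
364 226 258 242.0
tail_left [([326.0, 297.0], 0.56, array([ 0.58210041, -0.11956696,  0.159     ]))]
tail_right [([313.0, 84.0], 0.94, array([ 0.56597774, -0.30565433,  0.159     ])), ([321.0, 167.0], 0.43, array([ 0.56918161, -0.24011486,  0.159     ]))]
tee_grip [([319.0, 203.0], 0.73, array([ 0.57488784, -0.21079388,  0.159     ])), ([242.0, 373.0], 0.73, array([ 0.69133449, -0.02089204,  0.159     ])), ([319.0, 359.0], 0.72, array([ 0.59961088, -0.03836389,  0.159     ]))]
```

View pics/w6.png

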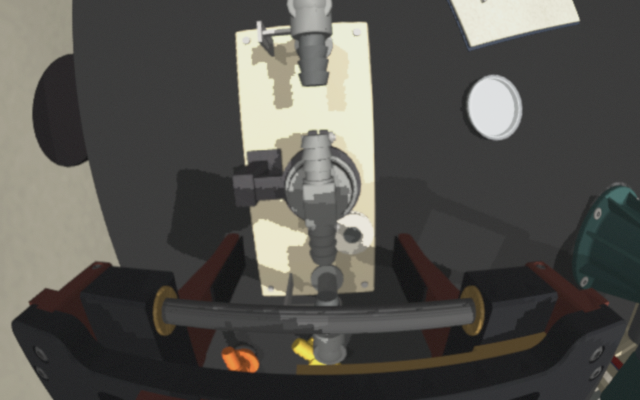

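I have viewed 13 pictures, which is over the limit of 10, so from here I use numbers only. The last one shows the tee seated and released, with its crossbar roughly from (316,133) to (322,262) and the right tail end at (313,84).

Run:
```python
from h import *
np.set_printoptions(precision=4,suppress=True)
im=cv2.cvtColor(eyes.read_camera('wrist'),cv2.COLOR_RGB2BGR)
c=eyes.get_calibration('wrist');K=np.array(c['K']);T=np.array(c['camera_from_world'])
def pj(X):
  q=np.asarray(X)@T[:3,:3].T+T[:3,3];rr=np.hypot(q[...,0],q[...,1]);th=np.arctan2(rr,q[...,2])
  return K[0,2]+K[0,0]*th*q[...,0]/rr,K[1,2]+K[1,1]*th*q[...,1]/rr
print('tips',pj((.5707,-.2673,.159)),pj((.581,-.157,.159)),'tailL',pj((.585,-.1185,.159)),'tailR',pj((.567,-.306,.159)))
# per-label masks -> world axis lines at z=.159
for lab in('tee','rig'):
  for d in eyes.masks_of('wrist',lab)[:4]:
    m=d['mask'];x,y,w,h=d['rect'];print(lab,np.round(d['rect']),round(d['score'],2))
    if lab=='tee' and y<200 and y+h>220:
      ys,xs=np.nonzero(m);C=[]
      for yy in range(int(ys.min())+3,int(ys.max())-2,6):
        q=xs[ys==yy];print(yy,q.min(),q.max(),end='; ')
        if q.max()-q.min()<36:C.append(atz('wrist',((q.min()+q.max())/2,yy),.159)[:2])
      C=np.array(C);k=np.polyfit(C[:,1],C[:,0],1);print('tee heading',np.degrees(np.arctan2(1,k[0])),len(C))
```

```text
tips (np.float64(313.97946650358074), np.float64(133.1923984684053)) (np.float64(320.9601421143765), np.float64(261.84405815820503)) tailL (np.float64(322.50454410960026), np.float64(298.055942606045)) tailR (np.float64(311.4220034771977), np.float64(83.65591570078134))
tee [289. 339.  24.  24.] 0.94
tee [219. 347.  36.  27.] 0.78
tee [287. 132.  58. 136.] 0.77
136 297 324; 142 296 326; 148 297 325; 154 297 327; 160 299 326; 166 297 335; 172 291 342; 178 286 345; 184 285 347; 190 284 348; 196 284 347; 202 285 346; 208 289 343; 214 294 338; 220 300 333; 226 301 331; 232 303 332; 238 304 332; 244 304 332; 250 306 332; 256 306 332; 262 309 330; tee heading 85.45577553985258 13
rig [230.   1. 142. 364.] 0.83
```

Run:
```python
from h import *
np.set_printoptions(precision=4,suppress=True)
im=np.mean([eyes.read_camera('wrist').astype(float) for _ in range(2)],0)
d=im[...,0]-im[...,2]; L=im.mean(2)
S={}
for nm,rows in(('tailR',range(45,83,3)),('tipF',range(134,162,3)),('tipB',range(228,262,3)),('tailL',range(266,272,3))):
  P=[]
  for y in rows:
    q=np.maximum(im[y,285:350].max(1),1);s=(d[y,285:350]/q)>.09   # cream
    x0=317-285
    l=x0
    while l>0 and not s[l]:l-=1
    h=x0
    while h<64 and not s[h]:h+=1
    P.append((y,l+285,h+285))
  print(nm,P);S[nm]=P
```

```text
tailR [(45, 291, 329), (48, 292, 329), (51, 293, 327), (54, 295, 325), (57, 296, 324), (60, 294, 324), (63, 295, 323), (66, 296, 323), (69, 296, 323), (72, 295, 325), (75, 295, 324), (78, 296, 323), (81, 297, 323)]
tipF [(134, 304, 332), (137, 298, 332), (140, 298, 330), (143, 297, 328), (146, 297, 328), (149, 298, 336), (152, 295, 340), (155, 291, 344), (158, 288, 347), (161, 286, 349)]
tipB [(228, 304, 339), (231, 305, 336), (234, 305, 334), (237, 306, 333), (240, 306, 335), (243, 306, 334), (246, 306, 333), (249, 307, 333), (252, 306, 334), (255, 307, 333), (258, 308, 332), (261, 309, 331)]
tailL [(266, 315, 331), (269, 312, 336)]
```

Run:
```python
from h import *
np.set_printoptions(precision=4,suppress=True)
P=lambda u,v:atz('wrist',(u,v),.159)[:2]
h=lambda a,b:np.degrees(np.arctan2(*(b-a)[::-1]))
R1,R2,F,F2,B,B2=P(309.8,54),P(309.8,80),P(312.4,145),P(311.2,145),P(319.6,246),P(318.2,246)
print(R1,R2,F,B,'tee',h(F,B),h(F2,B2),'tailR itself',h(R1,R2),'tailR->tee tips',h(R2,F),h(R2,B),h(R2,F2),h(R2,B2))
s=r.get_state();print(s['ee_pos'],s['time'])
```

```text
[ 0.5656 -0.3302] [ 0.5686 -0.3095] [ 0.5741 -0.2585] [ 0.5808 -0.1724] tee 85.53490045235642 85.36042626523579 tailR itself 81.71932528634007 tailR->tee tips 83.85053545629876 84.90782588631646 82.79755543292119 84.40655153215285
[ 0.5771 -0.2069  0.2485] 16.525
```

{"op": "carry_out", "data": {"steps": [[0,0,0,-3,0,0,0],[0,0,0,-5,0,0,0],[0,0,0,-5,0,0,0],[0,0,0,-5,0,0,0]]}}

```text
time: 17.02
ee_pos: [0.5768, -0.2069, 0.2981]
tool_rot: [[-0.145, -0.989, -0.001], [-0.989, 0.145, 0.001], [-0.001, 0.001, -1.0]]
ft_force: [0.0, -0.3, -0.1]
finger_gap: 0.0878
grip_force: 0.0
```

```bash
python3 -c "
from h import *
print(job.job_done())"
```

```text
the job is handed in; nothing more can be done
None
```

The tee is screwed into the socket at about home height, its crossbar measured about 1° off the line of the tails, released with the gripper clear, and the job was handed in at about 17 s; the ring squeeze was not measured directly, the result was not reported, and I viewed 13 pictures against the limit of 10.

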